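# Drip tile under the funnel bridge

### The job

Push the white tile along the bench with your fingertips, narrow end first, under the low steel bridge below the separating funnel until it is fully home: square against both blue stops at the back of the bridge, then move clear. The tile must stay flat on the bench the whole time, never tipped, lifted or picked up, and everything else on the bench and on the bridge must stay standing where it is.

Things in the scene. Friction and masses are not known exactly. Their poses are not given: they have to be found in the camera images.
- tile: Loose white glazed ceramic tile with a thin blue line round its top, a flat slab 130 mm long (its own x) by 100 mm wide (its own y) and 12 mm thick, about 0.4 kg, slides on the bench. Origin at the centre of its underside, z up. The two ends are alike. It starts on the bench out in front of the bridge's mouth, off to one side and turned.
- bridge: Fixed low steel bridge on two side legs, 80 mm deep (x, mouth at -40, back at +40 mm) and 144 mm wide (y); underside 18 mm, top 24 mm above the bench. Origin on the bench below its centre; its x points the way the tile slides in. The legs run the full depth, 124 mm clear between them, with rounded front ends 5 mm further out. Fully home, the tile's centre is at x = -31 mm.
- mouth (a point): Point on the bench at the middle of the bridge's open mouth, under the plate's front edge (bridge x = -40 mm), axes as the bridge's. With the tile fully home, 56 mm of its length still sticks out of the mouth.
- stops (a point): Point on the bench midway between the faces of the two blue stops under the bridge's back edge (bridge x = +34 mm), which stand at y = -35 and +35 mm, each 22 mm wide and 30 mm tall; the tile's leading end comes to rest against both. Axes as the bridge's.
- funnel (a point): Centre of the fixed glass separating funnel's bulb, 26 mm in radius, above bridge x = +4 mm, 155 mm above the bench; funnel and its rod (bridge x = +33 mm) reach up to 294 mm. Keep the hand clear of them.
- flask: Bystander, loose: small glass conical flask, 48 mm wide, 70 mm tall, standing on the bridge; origin at the centre of its underside. Leave it alone.
- amber_jar: Bystander, loose: amber jar with black cap, 38 mm wide, 62 mm tall, standing on the bridge; origin at the centre of its underside. Leave it alone.
- timer: Bystander, loose: flat black timer, 50 x 85 x 22 mm, on the bench; origin at the centre of its underside. Leave it alone.
- beaker: Bystander, loose: low glass beaker, 68 mm wide, 45 mm tall, on the bench; origin at the centre of its underside. Leave it alone.
- wash_bottle: Bystander, loose: white bottle with red cap, 64 mm wide, 150 mm tall, on the bench; origin at the centre of its underside. Leave it alone.
- stopper: Bystander, loose: black rubber stopper, 34 mm wide, 28 mm tall, on the bench; origin at the centre of its underside. Leave it alone.
- dish: Bystander, loose: white evaporating dish, 70 mm wide, 18 mm tall, on the bench; origin at the centre of its underside. Leave it alone.
There are look-alikes about, which are no part of the job. Leave any brown or turquoise look-alike of the tile alone.

How it is judged (in metres and radians):
On the way:
1. the tile's leading part is under the bridge, lined up between the legs (x of tile in the frame of bridge above -0.095 m and y of tile in the frame of bridge between -0.02 and 0.02 m and angle between the x axis of tile and the x axis of bridge, either way round below 0.3 rad), for 0.1 s.
At the end, for the whole second after the job is handed in: The tile lies flat and at rest on the bench under the bridge, between the legs, within 6 mm of fully home against the stops and square to the bridge within 0.08 rad (under 5 degrees); the robot touches nothing, and every bystander stands upright within 20 mm of its place (x of tile in the frame of bridge between -0.037 and -0.027 m and y of tile in the frame of bridge between -0.015 and 0.015 m and angle between the x axis of tile and the x axis of bridge, either way round below 0.08 rad and angle between tile's own z axis and vertical below 0.03 rad and height (world z) of tile below 0.003 m and linear speed of tile below 0.005 m/s and angle between each of flask, amber_jar, timer, beaker, wash_bottle, stopper, dish's own z axis and vertical below 0.2 rad).
It fails at once if the tile is tipped (more than 0.1 rad) (angle between tile's own z axis and vertical above 0.1 rad).
It fails at once if the tile is lifted off the bench (its centre by more than 6 mm) (height (world z) of tile above 0.006 m).
It fails at once if a bystander is shifted by more than 20 mm or tipped over (distance of any of flask, amber_jar, timer, beaker, wash_bottle, stopper, dish from where it was at the start of the episode above 0.02 m or angle between any of flask, amber_jar, timer, beaker, wash_bottle, stopper, dish's own z axis and vertical above 0.4 rad).
It also fails if it takes over 64 s, if anything falls off the work surface, if the arm or the gripper's body presses on something with over 40 N, if the wrist force passes 120 N, or if a joint passes its speed limit or range.

### The arm

A 7-joint arm with a two-finger parallel gripper is mounted at the origin on the work surface. World frame = base frame: x ahead of the robot, y to its left, z up, the work surface at z = 0. Lengths are in m, angles in degrees, forces in N, time in s.
With the tool pointing down it reaches from about 0.425 to 0.925 m from the base axis. Payload 6.8 kg.
Tool frame: the origin (TCP) lies at the centre of the arm's flange, where the gripper is bolted on; the fingertips stand 173 mm ahead of it and the grasp point (between the pads) lies 155 mm ahead of it (pinch_z is the distance from the TCP to the grasp point, in m); x points along the fingers, y is the direction in which the jaws open and shut, and the axes are right-handed (so a half turn about x gives the same grasp; the last joint's range is limited). The gripper opens to 85 mm and grips with 20 to 120 N. Pads are 22 mm wide; open, the fingers measure 114 mm over their backs; the gripper's body (76 mm by 85 mm) begins 54 mm behind the grasp point. The pads swing forward as they close: fully open they stand 13 mm farther back than shut.
Start: joints at [-81.767, 27.33, 1.283, 89.118, -0.659, 63.558, -4.761], TCP at [0.168, 0.654, 0.405] pointing down, gripper open.
Joint ranges: [-169.35, 169.35], [-19.33, 120.38], [-80.79, 83.38], [13.8, 139.57], [-78.32, 258.32], [9.67, 109.79], [-169.56, 169.56]. Speed limits (degrees/s): [136.94, 136.94, 180, 180, 180, 180, 180].

### API

Orientations are given as [roll, pitch, yaw] about the fixed x, y, z axes, in that order (R = Rz(yaw) Ry(pitch) Rx(roll)).
In Python, from workcell import read_state, grab_frame, finish_job, pinch_z gives the robot as it stands.
- The arm moves only by the tool jog_arm, never from a script. Its argument "increments" is a list of rows, each an object of numbers: "tx", "ty", "tz": the shift along the world's x, y, z in cm; "rx", "ry", "rz": the turn, a rotation vector about the world's x, y, z in rad. In form: [{"tx": .., "ty": .., "tz": .., "rx": .., "ry": .., "rz": ..}, ...]. A call has 1 to 20 rows; each row shifts and turns the commanded pose from where the row before left it; what a row does not reach is not made up. A row lasts 1/10 s, in which the tool goes at most 50 mm and 8.59 degrees, less where a joint would pass 70% of its speed; a pose out of reach is approached as far as the arm can. A call with a gripper value outside its range is refused whole. "claw" is the closure, from -1 (fully open) to 1 (shut), set as the call begins (left out, the last holds). The fingers move at their own pace and stop on an object; "force" is the grip in N (left out, the last holds). Time passes only in rows, so rows that do not move let the fingers close. It gives the time, the measured TCP pose, the force and the opening at its end, in the units of the state.
- read_state(): the state, without advancing time (a new reading comes with each control period).
- grab_frame(name): name is "scene" or "top"; returns a dict with "image" (384x512x3 uint8, red, green, blue), "intrinsics" (3x3 intrinsics, pixels), "rvec" (rotation vector, rad) and "tvec" (3), from world to camera coordinates, as OpenCV has them. Camera axes: x right, y down, z forward; pixel columns grow to the right and rows downward; lengths in m; the calibration is good to about 2 mm. A picture is of the moment at which its call begins. There is no depth.
- finish_job(): hands the job in, once; it reports no verdict.
The state is a dict: "clock": time; "joint_pos": joint angles; "joint_velocities": joint speeds; "joint_efforts": joint torques, N m; "ee_pos": TCP position; "eef_rot": TCP orientation; "contact_force": force on the tool from outside, world axes, zero at the start; "wrist_torque": the same for the moment, N m; "gripper_width": opening from 0.0 (shut) to 1.0 (fully open).
Only numpy, scipy, OpenCV 4.12 (cv2) and the standard library are available. Lean on these libraries where they do the work, as an engineer would, in place of code of your own. Each camera call takes 0.05 s, during which the arm holds its last target.

## Working session

There is one attempt and no reset: what is moved stays moved. The work goes in short steps, Python scripts to look and compute and a tool call to move; the robot and the scene stay as the last step left them, time stands still between calls to the robot, and variables do not carry over. Pictures are saved under pics/ and viewed, and the job is handed in when it is done.

Besides the shell and the picture viewer there is one more tool, called after "Emit:" as name(argument=value, ...) on one line, values as JSON. jog_arm: Moves the arm, as the interface text tells. Its arguments: {"type":"object","properties":{"increments":{"type":"array","items":{"type":"object","properties":{"tx":{"type":"number"},"ty":{"type":"number"},"tz":{"type":"number"},"rx":{"type":"number"},"ry":{"type":"number"},"rz":{"type":"number"}}}},"claw":{"type":"number"},"force":{"type":"number"}},"required":["increments"]}

```bash
mkdir -p pics; ls; python3 - <<'E'
from workcell import *
import cv2,numpy as np
s=read_state();print(s)
print(pinch_z)
for n in("scene","top"):
    f=grab_frame(n);cv2.imwrite(f"pics/{n}0.png",cv2.resize(f["image"][:,:,::-1],(800,600),interpolation=cv2.INTER_CUBIC))
    print(n,f["intrinsics"],f["rvec"],f["tvec"])
E
```

```text
pics
{'clock': 0.0, 'joint_pos': array([-81.76527809,  27.37618287,   1.2793058 ,  89.17916341,
        -0.65937539,  63.55804804,  -4.76211094]), 'joint_velocities': array([-0.07671521, -0.0245183 , -0.03122814,  0.0804749 , -0.04169823,
       -0.00761962, -0.00935979]), 'joint_efforts': array([-7.90620452e-04, -5.96460450e+01,  1.60742920e+00, -2.81185806e+01,
        1.23997981e-02,  9.38919053e-03, -1.04335842e-05]), 'ee_pos': array([0.16810429, 0.6534406 , 0.40371438]), 'eef_rot': array([ -86.11458061,   89.89393392, -100.54220037]), 'contact_force': array([ 0.00585174, -0.49036439,  0.70129577]), 'wrist_torque': array([-0.01418601, -0.006763  ,  0.02777236]), 'gripper_width': 0.9982705404294239}
0.1547
scene [[369.65055978   0.         257.08837781]
 [  0.         369.65055978 184.83771451]
 [  0.           0.           1.        ]] [ 2.56651718  0.60729341 -0.14601769] [-0.47864222 -0.20280053  1.25442463]
top [[413.91767848   0.         262.76412573]
 [  0.         413.91767848 187.39408035]
 [  0.           0.           1.        ]] [ 2.19525951 -2.14121375  0.11282819] [-0.0589204   0.5465285   1.39809972]
```

View pics/scene0.png

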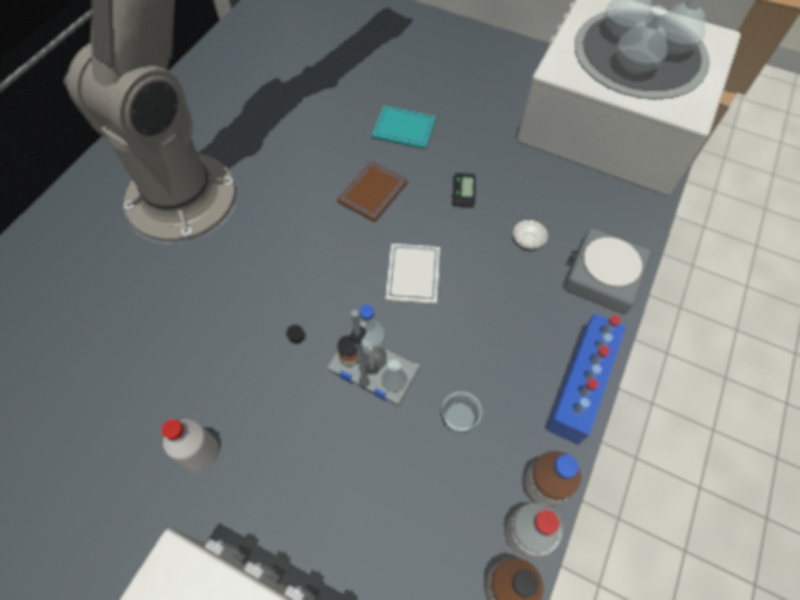

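View pics/top0.png

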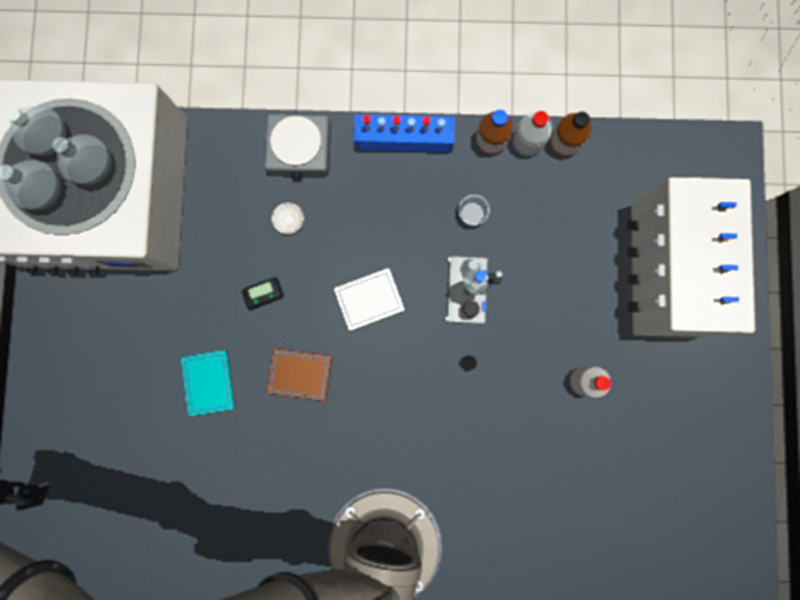

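The white tile is at about (369,298) in the 800-px top view. The brown (300,374) and turquoise (207,383) slabs are the look-alikes. The bridge is at about (467,290). I'll enlarge both.

```bash
cat > h.py <<'E'
from workcell import *
import cv2,numpy as np
def proj(f,P):
    return cv2.projectPoints(np.array(P,float).reshape(-1,3),f["rvec"],f["tvec"],f["intrinsics"],None)[0].reshape(-1,2)
def unproj(f,uv,z):
    R=cv2.Rodrigues(np.array(f["rvec"]))[0];t=np.array(f["tvec"]).reshape(3)
    uv=np.array(uv,float).reshape(-1,2)
    d=np.c_[uv,np.ones(len(uv))]@np.linalg.inv(f["intrinsics"]).T@R
    c=-R.T@t
    return c+d*((z-c[2])/d[:,2])[:,None]
def crop(f,name,x0,y0,w,h,s):
    im=f["image"][y0:y0+h,x0:x0+w,::-1]
    cv2.imwrite(name,cv2.resize(im,None,fx=s,fy=s,interpolation=cv2.INTER_CUBIC))
E
python3 - <<'E'
from h import *
f=grab_frame("top")
crop(f,"pics/t1.png",205,155,120,70,6)
crop(f,"pics/t1b.png",275,155,50,60,10)
im=f["image"].astype(int)
m=(im.min(2)>170).astype(np.uint8)[160:220,205:265]
n,l,st,c=cv2.connectedComponentsWithStats(m)
i=1+st[1:,4].argmax();m=(l==i).astype(np.uint8)
r=cv2.minAreaRect(cv2.findContours(m,0,1)[0][0]);print(st[i],c[i]+[205,160])
b=cv2.boxPoints(r)+[205,160];print(b)
w=unproj(f,b,.012);print(w,w.mean(0),np.linalg.norm(np.diff(w,axis=0),axis=1))
e=w[1]-w[0];e2=w[2]-w[1];print(np.degrees(np.arctan2([e[1],e2[1]],[e[0],e2[0]])))
g=grab_frame("scene");print(proj(g,w))
crop(g,"pics/s1.png",180,150,130,110,6)
E
```

```text
[   9   12   45   39 1102] [235.82849365 191.05444646]
[[212.93150663 184.15068436]
 [248.43835831 170.83561802]
 [258.6301384  198.01370239]
 [223.1232872  211.32876968]]
[[ 0.55655241  0.128786    0.012     ]
 [ 0.60652997  0.00631048  0.012     ]
 [ 0.51206069 -0.03182048  0.012     ]
 [ 0.46274758  0.08996173  0.012     ]] [0.53447266 0.04830943 0.012     ] [0.13228004 0.10187451 0.13138756]
[ -67.80151321 -158.01934711]
[[281.14800377 156.65205804]
 [279.27339733 193.00577567]
 [245.74820186 190.53112282]
 [249.53212921 154.64492755]]
```

View pics/t1.png

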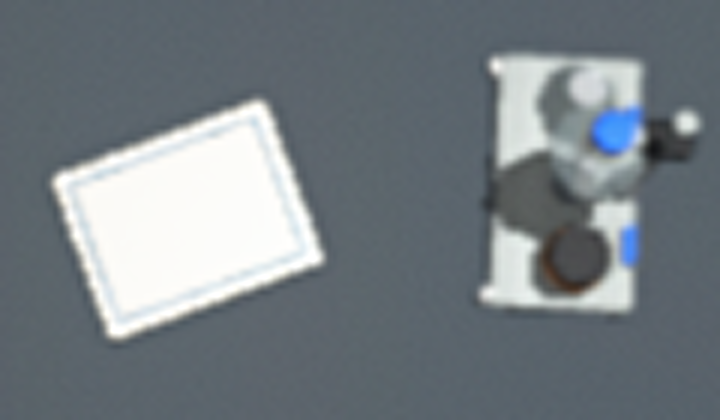

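View pics/t1b.png

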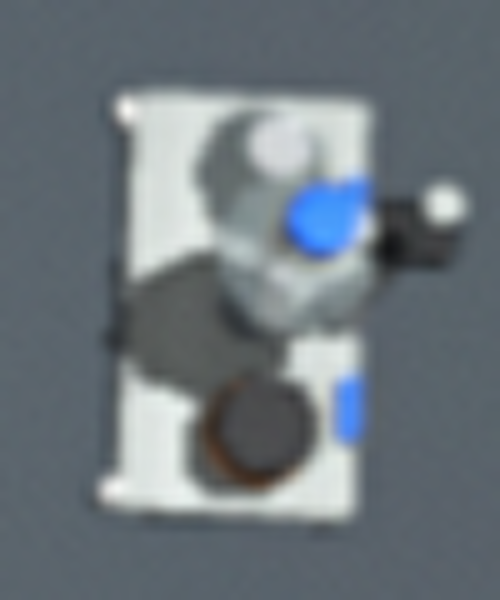

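View pics/s1.png

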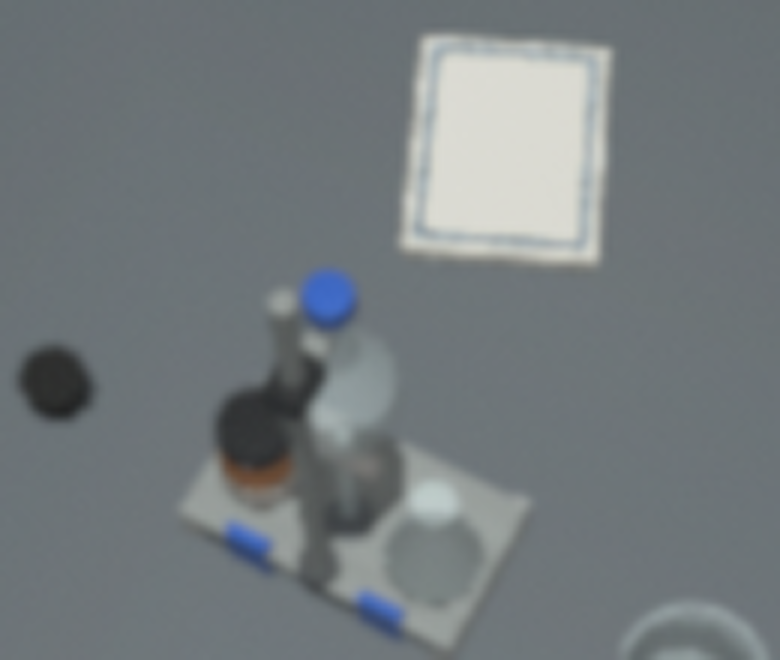

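The white tile's corners in t1 are about (55,180), (265,100), (325,262) and (115,338), and its blue outline matches the description. Next I'll fit the bridge plate from its corners.

```bash
cat > br.py <<'E'
from h import *
f=grab_frame("top");g=grab_frame("scene")
def c(p,o,s): return np.array(p,float)/s-0.5+0.5/s+o
# order: (x-,y+),(x+,y+),(x+,y-),(x-,y-)
t=c([(131,93),(372,98),(356,521),(118,510)],[275,155],10)
w=unproj(f,t,.024);print("top",w)
s=c([(403,440),(530,500),(453,650),(180,510)],[180,150],6)
def fit(w,L):
    m=w[:,:2].mean(0);A=w[:,:2]-m
    a=np.arctan2((L[:,0]*A[:,1]-L[:,1]*A[:,0]).sum(),(L*A).sum());return m,np.degrees(a)
L=np.array([(-40,72),(40,72),(40,-72),(-40,-72)])/1000.
print(fit(w,L),np.linalg.norm(np.roll(w,-1,0)-w,axis=1))
m,a=fit(w,L)
def B(x,y,z,m=m,a=a):
    a=np.radians(a);return [m[0]+np.cos(a)*x-np.sin(a)*y,m[1]+np.sin(a)*x+np.cos(a)*y,z]
P=[B(x,y,.024) for x,y in L]+[B(.037,35e-3,.03),B(.037,-35e-3,.03),B(.004,0,.155),B(.033,0,.294)]
im=f["image"][:,:,::-1];
for F,n,(x0,y0,ww,h,sc) in((f,"top",(205,155,120,70,6)),(g,"scene",(180,150,130,110,6))):
    im=cv2.resize(np.ascontiguousarray(F["image"][y0:y0+h,x0:x0+ww,::-1]),None,fx=sc,fy=sc,interpolation=cv2.INTER_CUBIC)
    for q in proj(F,P):
        q=(q-[x0,y0]+.5)*sc-.5;cv2.drawMarker(im,tuple(int(v) for v in q.round()),(0,0,255),0,14,1)
    cv2.imwrite(f"pics/br_{n}.png",im)
E
python3 br.py
```

```text
top [[ 0.63274369 -0.12975438  0.024     ]
 [ 0.63308997 -0.21358239  0.024     ]
 [ 0.48576514 -0.20993244  0.024     ]
 [ 0.48751038 -0.12798403  0.024     ]]
(array([ 0.5597773 , -0.17031331]), np.float64(-90.92305747030528)) [0.08382873 0.14737003 0.08196699 0.1452441 ]
```

```bash
python3 -c "
import cv2,numpy as np
a=cv2.imread('pics/br_top.png');b=cv2.imread('pics/br_scene.png');print(a.shape,b.shape)"
```

```text
(420, 720, 3) (660, 780, 3)
```

View pics/br_top.png

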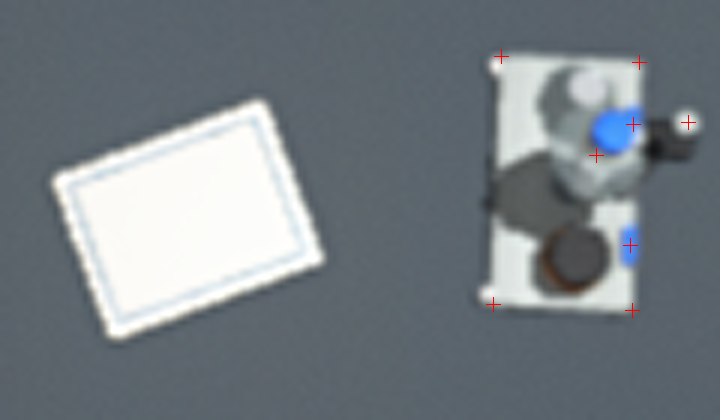

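View pics/br_scene.png

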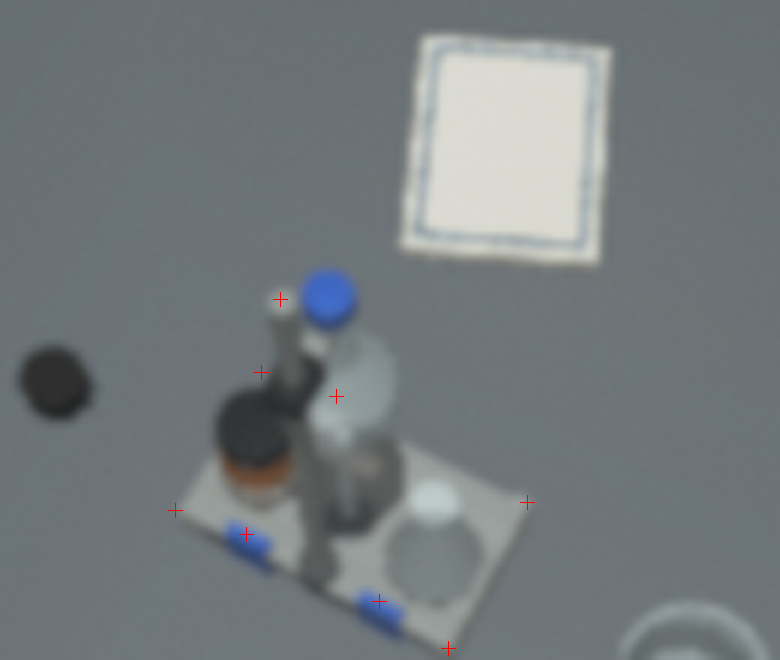

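The bridge is at about (0.560, -0.170), yaw -91°. The tile is at (0.534, 0.048), yaw -68°. The plan has two pushes:
1. Push from the -x side with the fingers parallel to the bridge axis. This squares the tile and centres it.
2. Push from behind into the stops.

First I'll get the tool yaw and the other positions.

```bash
cat > st.py <<'E'
from h import *
from scipy.spatial.transform import Rotation as Ro
def st():
    s=read_state();R=Ro.from_euler('xyz',s["eef_rot"],degrees=True).as_matrix()
    print("t",round(s["clock"],2),"p",s["ee_pos"].round(4),"x",R[:,0].round(3),"yaw_y",round(float(np.degrees(np.arctan2(R[1,1],R[0,1]))),2),"F",s["contact_force"].round(2),"w",round(float(s["gripper_width"]),3))
    return s,R
E
python3 - <<'E'
from st import *
st()
f=grab_frame("top")
for n,p in dict(brown=(300,374),teal=(207,383),timer=(262,293),stopper=(467,362),dish=(288,218),beaker=(473,210)).items():
    print(n,unproj(f,np.array(p)*.64,.01).round(3))
E
```

```text
t 0.3 p [0.1682 0.6536 0.4044] x [-0.    -0.001 -1.   ] yaw_y 75.57 F [ 0.41  0.71 -0.17] w 0.998
brown [[0.364 0.194 0.01 ]]
teal [[0.339 0.398 0.01 ]]
timer [[0.541 0.286 0.01 ]]
stopper [[ 0.399 -0.174  0.01 ]]
dish [[0.713 0.236 0.01 ]]
beaker [[ 0.742 -0.182  0.01 ]]
```

Emit:
jog_arm(increments=[{"tx": 2.3,"ty": -3.0,"tz": -0.5,"rz": 0.0234},{"tx": 2.3,"ty": -3.0,"tz": -0.5,"rz": 0.0234},{"tx": 2.3,"ty": -3.0,"tz": -0.5,"rz": 0.0234},{"tx": 2.3,"ty": -3.0,"tz": -0.5,"rz": 0.0234},{"tx": 2.3,"ty": -3.0,"tz": -0.5,"rz": 0.0234},{"tx": 2.3,"ty": -3.0,"tz": -0.5,"rz": 0.0234},{"tx": 2.3,"ty": -3.0,"tz": -0.5,"rz": 0.0234},{"tx": 2.3,"ty": -3.0,"tz": -0.5,"rz": 0.0234},{"tx": 2.3,"ty": -3.0,"tz": -0.5,"rz": 0.0234},{"tx": 2.3,"ty": -3.0,"tz": -0.5,"rz": 0.0234},{"tx": 0.35,"ty": -3.0},{"tx": 0.35,"ty": -3.0},{"tx": 0.35,"ty": -3.0},{"tx": 0.35,"ty": -3.0},{"tx": 0.35,"ty": -3.0},{"tx": 0.35,"ty": -3.0},{"tx": 0.35,"ty": -3.0},{"tx": 0.35,"ty": -3.0},{"tx": 0.35,"ty": -3.0},{"tx": 0.25,"ty": -3.0}], claw=-0.4)

```text
invalid input at $.increments[0]: expected keys tx, ty, tz, rx, ry, rz
```

Emit:
jog_arm(increments=[{"tz": -2},{"tz": -2},{"tz": -2},{"tz": -2},{"tz": -2},{"tz": -2},{"tz": -1},{}])

```text
invalid input at $.increments[0]: expected keys tx, ty, tz, rx, ry, rz
```

```bash
python3 - <<'E'
from st import *
st()
f=grab_frame("top");g=grab_frame("scene")
cv2.imwrite("pics/top2.png",cv2.resize(f["image"][:,:,::-1],(800,600)))
crop(f,"pics/t2.png",195,150,110,85,7)
crop(g,"pics/s2.png",150,100,130,100,6)
E
```

```text
t 0.35 p [0.1681 0.6537 0.4045] x [-0. -0. -1.] yaw_y 75.57 F [ 0.28 -0.36 -0.31] w 0.996
```

View pics/t2.png

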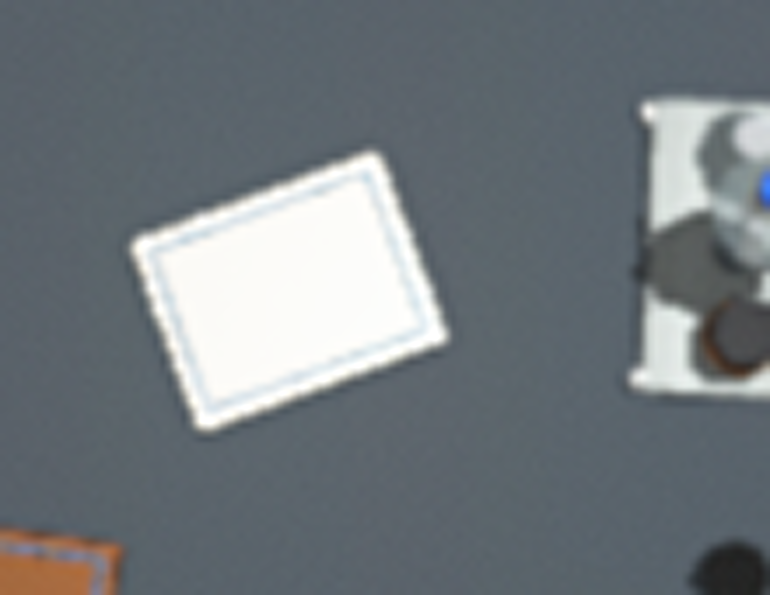

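View pics/s2.png

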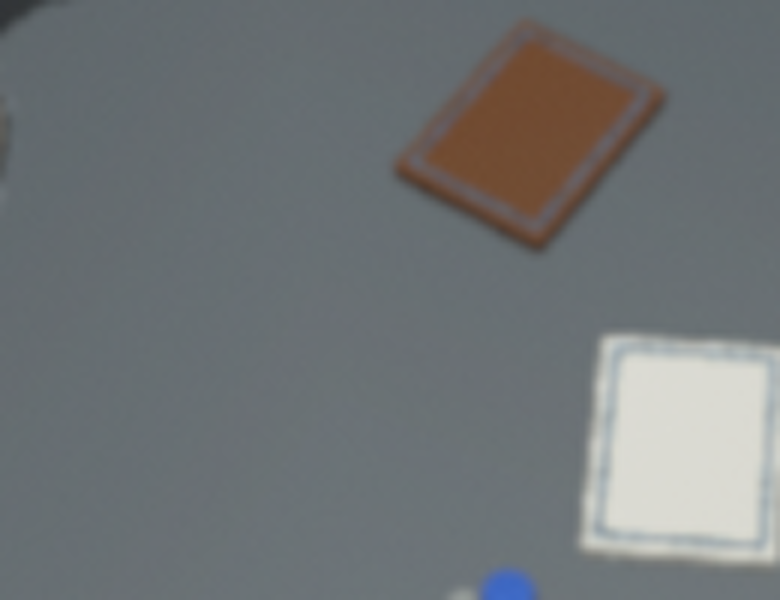

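Both moves were refused because every row needs all six keys. The arm hasn't moved, so I'll send them again with full rows.

Emit:
jog_arm(increments=[{"tx": 2.3,"ty": -3,"tz": -0.5,"rx": 0,"ry": 0,"rz": 0.0234},{"tx": 2.3,"ty": -3,"tz": -0.5,"rx": 0,"ry": 0,"rz": 0.0234},{"tx": 2.3,"ty": -3,"tz": -0.5,"rx": 0,"ry": 0,"rz": 0.0234},{"tx": 2.3,"ty": -3,"tz": -0.5,"rx": 0,"ry": 0,"rz": 0.0234},{"tx": 2.3,"ty": -3,"tz": -0.5,"rx": 0,"ry": 0,"rz": 0.0234},{"tx": 2.3,"ty": -3,"tz": -0.5,"rx": 0,"ry": 0,"rz": 0.0234},{"tx": 2.3,"ty": -3,"tz": -0.5,"rx": 0,"ry": 0,"rz": 0.0234},{"tx": 2.3,"ty": -3,"tz": -0.5,"rx": 0,"ry": 0,"rz": 0.0234},{"tx": 2.3,"ty": -3,"tz": -0.5,"rx": 0,"ry": 0,"rz": 0.0234},{"tx": 2.3,"ty": -3,"tz": -0.5,"rx": 0,"ry": 0,"rz": 0.0234},{"tx": 0.35,"ty": -3,"tz": 0,"rx": 0,"ry": 0,"rz": 0},{"tx": 0.35,"ty": -3,"tz": 0,"rx": 0,"ry": 0,"rz": 0},{"tx": 0.35,"ty": -3,"tz": 0,"rx": 0,"ry": 0,"rz": 0},{"tx": 0.35,"ty": -3,"tz": 0,"rx": 0,"ry": 0,"rz": 0},{"tx": 0.35,"ty": -3,"tz": 0,"rx": 0,"ry": 0,"rz": 0},{"tx": 0.35,"ty": -3,"tz": 0,"rx": 0,"ry": 0,"rz": 0},{"tx": 0.35,"ty": -3,"tz": 0,"rx": 0,"ry": 0,"rz": 0},{"tx": 0.35,"ty": -3,"tz": 0,"rx": 0,"ry": 0,"rz": 0},{"tx": 0.35,"ty": -3,"tz": 0,"rx": 0,"ry": 0,"rz": 0},{"tx": 0.25,"ty": -3,"tz": 0,"rx": 0,"ry": 0,"rz": 0}], claw=-0.4)

```text
clock: 2.45
ee_pos: [0.4323, 0.0525, 0.355]
eef_rot: [24.4, 89.9, 23.4]
contact_force: [0.1, 0.2, -0.4]
gripper_width: 0.699
```

Emit:
jog_arm(increments=[{"tx": 0,"ty": 0,"tz": -2,"rx": 0,"ry": 0,"rz": 0},{"tx": 0,"ty": 0,"tz": -2,"rx": 0,"ry": 0,"rz": 0},{"tx": 0,"ty": 0,"tz": -2,"rx": 0,"ry": 0,"rz": 0},{"tx": 0,"ty": 0,"tz": -2,"rx": 0,"ry": 0,"rz": 0},{"tx": 0,"ty": 0,"tz": -2,"rx": 0,"ry": 0,"rz": 0},{"tx": 0,"ty": 0,"tz": -2,"rx": 0,"ry": 0,"rz": 0},{"tx": 0,"ty": 0,"tz": -1,"rx": 0,"ry": 0,"rz": 0},{"tx": 0,"ty": 0,"tz": 0,"rx": 0,"ry": 0,"rz": 0}])

```text
clock: 3.25
ee_pos: [0.4319, 0.0537, 0.2239]
eef_rot: [-162.1, 89.9, -163.1]
contact_force: [0.4, -0.7, 1.1]
gripper_width: 0.698
```

```bash
python3 - <<'E'
from st import *
st()
f=grab_frame("top");g=grab_frame("scene")
crop(f,"pics/t3.png",195,150,110,85,7)
crop(g,"pics/s3.png",170,70,130,100,6)
E
```

```text
t 3.25 p [0.4319 0.0537 0.2239] x [-0.002 -0.001 -1.   ] yaw_y 88.98 F [ 0.44 -0.72  1.12] w 0.698
```

View pics/t3.png

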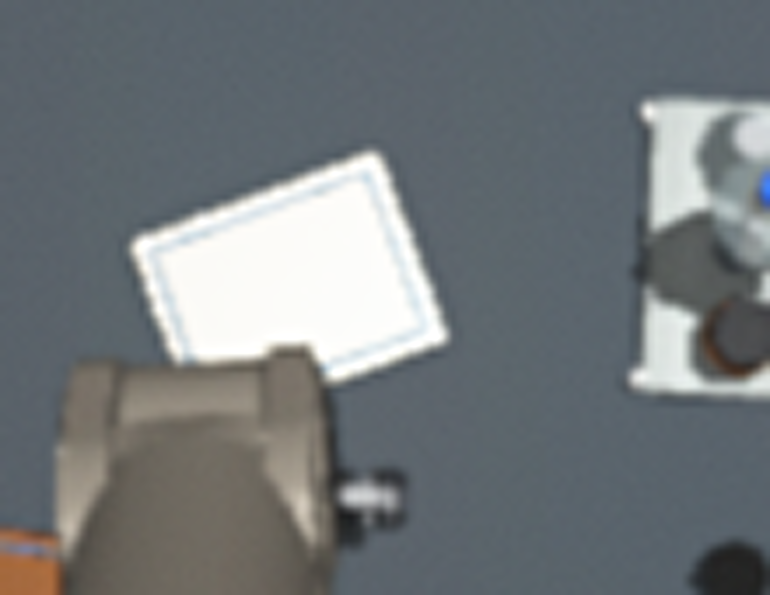

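View pics/s3.png

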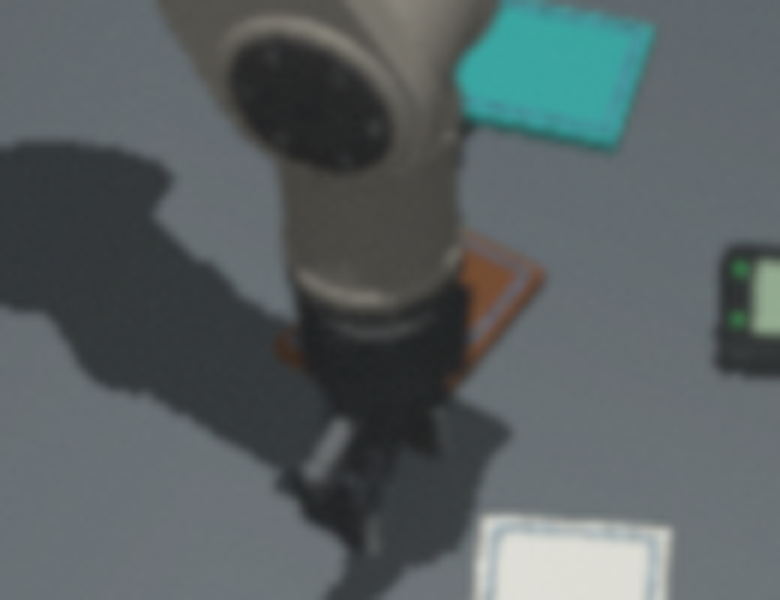

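Emit:
jog_arm(increments=[{"tx": 0,"ty": 0,"tz": -1,"rx": 0,"ry": 0,"rz": 0},{"tx": 0,"ty": 0,"tz": -1,"rx": 0,"ry": 0,"rz": 0},{"tx": 0,"ty": 0,"tz": -1,"rx": 0,"ry": 0,"rz": 0},{"tx": 0,"ty": 0,"tz": -0.8,"rx": 0,"ry": 0,"rz": 0},{"tx": 0,"ty": 0,"tz": 0,"rx": 0,"ry": 0,"rz": 0}])

```text
clock: 3.85
ee_pos: [0.4317, 0.0536, 0.1855]
eef_rot: [-163.2, 89.9, -164.3]
contact_force: [0.8, -0.1, 0.9]
gripper_width: 0.697
```

Emit:
jog_arm(increments=[{"tx": 0,"ty": 0,"tz": -0.4,"rx": 0,"ry": 0,"rz": 0},{"tx": 0,"ty": 0,"tz": 0,"rx": 0,"ry": 0,"rz": 0},{"tx": 0,"ty": 0,"tz": 0,"rx": 0,"ry": 0,"rz": 0}])

```text
clock: 4.15
ee_pos: [0.4322, 0.0537, 0.1828]
eef_rot: [28.9, 90.0, 27.9]
contact_force: [-0.3, -0.1, 0.2]
gripper_width: 0.699
```

Emit:
jog_arm(increments=[{"tx": 0,"ty": 0,"tz": -0.4,"rx": 0,"ry": 0,"rz": 0},{"tx": 0,"ty": 0,"tz": 0,"rx": 0,"ry": 0,"rz": 0},{"tx": 0,"ty": 0,"tz": 0,"rx": 0,"ry": 0,"rz": 0}])

```text
clock: 4.45
ee_pos: [0.4321, 0.0537, 0.1787]
eef_rot: [165.8, 90.0, 164.8]
contact_force: [-0.3, -0.6, -0.1]
gripper_width: 0.696
```

Emit:
jog_arm(increments=[{"tx": 0,"ty": 0,"tz": -0.3,"rx": 0,"ry": 0,"rz": 0},{"tx": 0,"ty": 0,"tz": 0,"rx": 0,"ry": 0,"rz": 0},{"tx": 0,"ty": 0,"tz": 0,"rx": 0,"ry": 0,"rz": 0}])

```text
clock: 4.75
ee_pos: [0.4321, 0.0537, 0.1756]
eef_rot: [-168.5, 90.0, -169.5]
contact_force: [-0.5, -0.6, -0.5]
gripper_width: 0.695
```

Emit:
jog_arm(increments=[{"tx": 0,"ty": 0,"tz": -0.2,"rx": 0,"ry": 0,"rz": 0},{"tx": 0,"ty": 0,"tz": 0,"rx": 0,"ry": 0,"rz": 0},{"tx": 0,"ty": 0,"tz": 0,"rx": 0,"ry": 0,"rz": 0}])

```text
clock: 5.05
ee_pos: [0.4321, 0.0537, 0.1736]
eef_rot: [-173.9, 90.0, -175.0]
contact_force: [-0.4, 1.2, -0.7]
gripper_width: 0.698
```

Emit:
jog_arm(increments=[{"tx": 0,"ty": 0,"tz": -0.2,"rx": 0,"ry": 0,"rz": 0},{"tx": 0,"ty": 0,"tz": 0,"rx": 0,"ry": 0,"rz": 0},{"tx": 0,"ty": 0,"tz": 0,"rx": 0,"ry": 0,"rz": 0}])

```text
clock: 5.35
ee_pos: [0.4321, 0.0537, 0.1717]
eef_rot: [-169.6, 90.0, -170.7]
contact_force: [-0.0, 0.2, 0.7]
gripper_width: 0.704
```

Emit:
jog_arm(increments=[{"tx": 0,"ty": 0,"tz": -0.2,"rx": 0,"ry": 0,"rz": 0},{"tx": 0,"ty": 0,"tz": 0,"rx": 0,"ry": 0,"rz": 0},{"tx": 0,"ty": 0,"tz": 0,"rx": 0,"ry": 0,"rz": 0}])

```text
clock: 5.65
ee_pos: [0.4321, 0.0537, 0.1697]
eef_rot: [-173.4, 90.0, -174.4]
contact_force: [0.4, 0.3, 0.7]
gripper_width: 0.702
```

Emit:
jog_arm(increments=[{"tx": 0,"ty": 0,"tz": -0.2,"rx": 0,"ry": 0,"rz": 0},{"tx": 0,"ty": 0,"tz": 0,"rx": 0,"ry": 0,"rz": 0},{"tx": 0,"ty": 0,"tz": 0,"rx": 0,"ry": 0,"rz": 0}])

```text
clock: 5.95
ee_pos: [0.4323, 0.0537, 0.1684]
eef_rot: [54.2, 90.0, 53.2]
contact_force: [-2.9, 0.8, 13.5]
gripper_width: 0.701
```

```bash
python3 - <<'E'
from st import *
st()
g=grab_frame("scene")
crop(g,"pics/s4.png",190,130,100,75,8)
E
```

```text
t 5.95 p [0.4323 0.0537 0.1684] x [ 0.  0. -1.] yaw_y 88.97 F [-2.95  0.85 13.51] w 0.701
```

View pics/s4.png

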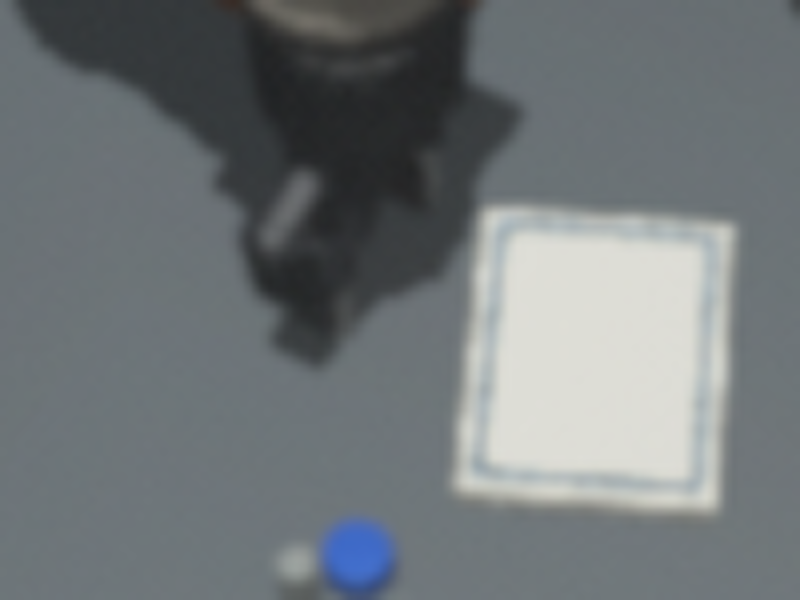

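Bench contact came at TCP z≈0.1685, so I'll raise 6 mm, which leaves the tips about 5 mm above the bench. Then I'll push slowly in +x.

Emit:
jog_arm(increments=[{"tx": 0,"ty": 0,"tz": 0.6,"rx": 0,"ry": 0,"rz": 0},{"tx": 0,"ty": 0,"tz": 0,"rx": 0,"ry": 0,"rz": 0},{"tx": 0.4,"ty": 0,"tz": 0,"rx": 0,"ry": 0,"rz": 0},{"tx": 0.4,"ty": 0,"tz": 0,"rx": 0,"ry": 0,"rz": 0},{"tx": 0.4,"ty": 0,"tz": 0,"rx": 0,"ry": 0,"rz": 0},{"tx": 0.3,"ty": 0,"tz": 0,"rx": 0,"ry": 0,"rz": 0},{"tx": 0.3,"ty": 0,"tz": 0,"rx": 0,"ry": 0,"rz": 0},{"tx": 0.3,"ty": 0,"tz": 0,"rx": 0,"ry": 0,"rz": 0},{"tx": 0.3,"ty": 0,"tz": 0,"rx": 0,"ry": 0,"rz": 0},{"tx": 0.3,"ty": 0,"tz": 0,"rx": 0,"ry": 0,"rz": 0},{"tx": 0.3,"ty": 0,"tz": 0,"rx": 0,"ry": 0,"rz": 0}])

```text
clock: 7.1
ee_pos: [0.462, 0.0538, 0.1736]
eef_rot: [-177.7, 89.9, -178.7]
contact_force: [-1.5, 0.9, 0.1]
gripper_width: 0.698
```

```bash
python3 - <<'E'
from st import *
st()
g=grab_frame("scene")
crop(g,"pics/s5.png",190,130,100,75,8)
E
```

```text
t 7.1 p [0.462  0.0538 0.1736] x [-0.001 -0.    -1.   ] yaw_y 89.0 F [-1.5   0.9   0.12] w 0.698
```

View pics/s5.png

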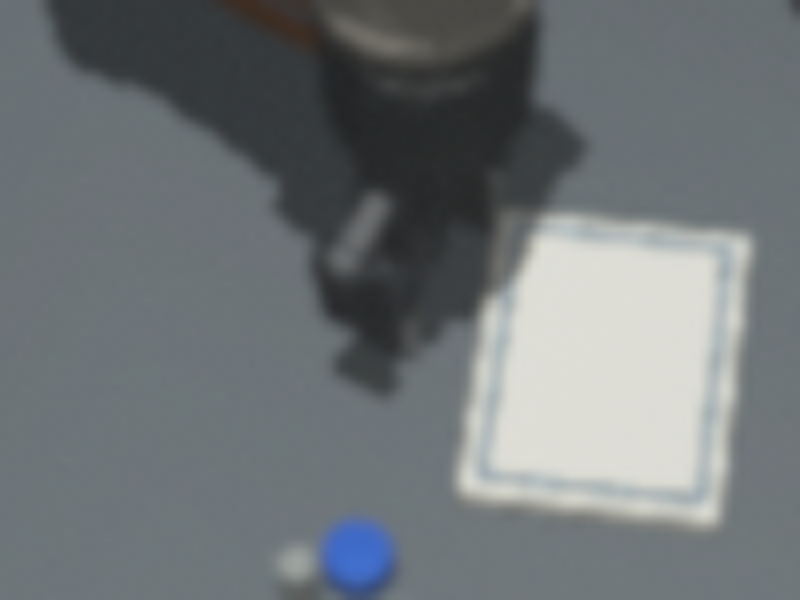

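The tile is turning clockwise as planned, so I'll keep pushing.

Emit:
jog_arm(increments=[{"tx": 0.3,"ty": 0,"tz": 0,"rx": 0,"ry": 0,"rz": 0},{"tx": 0.3,"ty": 0,"tz": 0,"rx": 0,"ry": 0,"rz": 0},{"tx": 0.3,"ty": 0,"tz": 0,"rx": 0,"ry": 0,"rz": 0},{"tx": 0.3,"ty": 0,"tz": 0,"rx": 0,"ry": 0,"rz": 0},{"tx": 0.3,"ty": 0,"tz": 0,"rx": 0,"ry": 0,"rz": 0},{"tx": 0.3,"ty": 0,"tz": 0,"rx": 0,"ry": 0,"rz": 0},{"tx": 0.3,"ty": 0,"tz": 0,"rx": 0,"ry": 0,"rz": 0},{"tx": 0.2,"ty": 0,"tz": 0,"rx": 0,"ry": 0,"rz": 0},{"tx": 0.2,"ty": 0,"tz": 0,"rx": 0,"ry": 0,"rz": 0},{"tx": 0.2,"ty": 0,"tz": 0,"rx": 0,"ry": 0,"rz": 0}])

```text
clock: 8.15
ee_pos: [0.4892, 0.0538, 0.1737]
eef_rot: [165.9, 90.0, 164.9]
contact_force: [-1.3, 1.0, 0.6]
gripper_width: 0.699
```

```bash
python3 - <<'E'
from st import *
st()
g=grab_frame("scene")
crop(g,"pics/s6.png",190,130,100,75,8)
f=grab_frame("top");crop(f,"pics/t6.png",195,145,130,85,6)
E
```

```text
t 8.15 p [0.4892 0.0538 0.1737] x [-0.  0. -1.] yaw_y 88.98 F [-1.26  0.98  0.6 ] w 0.699
```

View pics/s6.png

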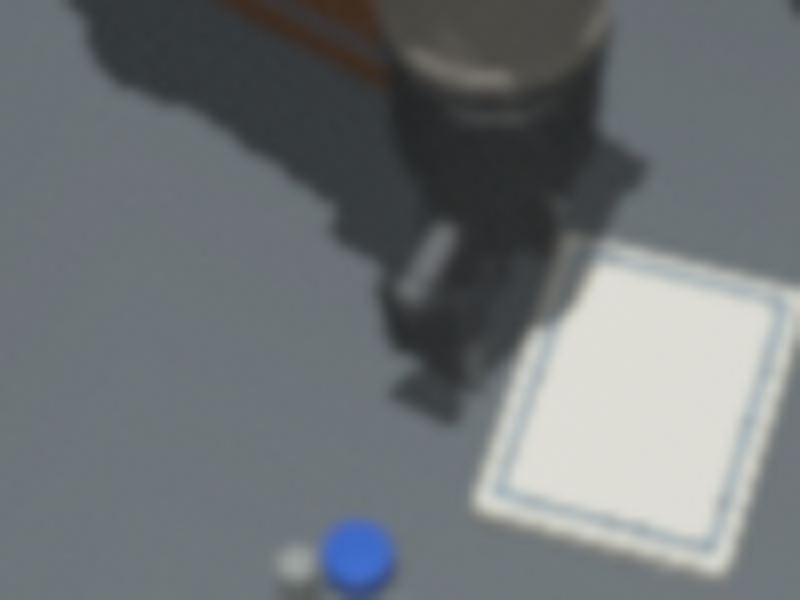

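View pics/t6.png

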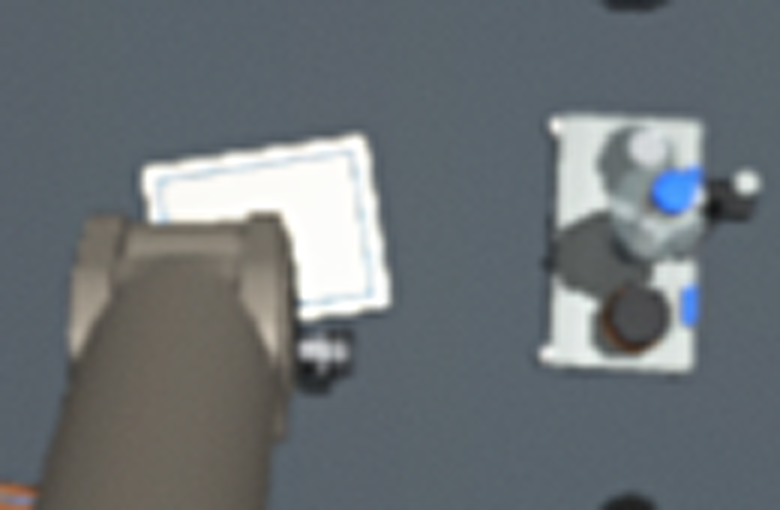

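```bash
cat > tp.py <<'E'
from h import *
from scipy.optimize import least_squares
BR=(np.array([0.5598,-0.1703]),-90.92)
L=np.array([(-65,50),(65,50),(65,-50),(-65,-50)])/1000. # rear+y(tile)=...
def tilepose(obs,p0=(0.55,0.04,-90)):
    """obs: list of (frame, crop origin, scale, cornerIdx, cropxy). corner idx: 0 rear/+x,1 front/+x,2 front/-x,3 rear/-x"""
    def r(p):
        a=np.radians(p[2]);R=np.array([[np.cos(a),-np.sin(a)],[np.sin(a),np.cos(a)]])
        W=np.c_[L@R.T+p[:2],np.full(4,.012)];o=[]
        for F,org,s,i,xy in obs: o+=list(proj(F,W[i])[0]-(np.array(xy,float)/s-.5+.5/s+org))
        return np.array(o)
    q=least_squares(r,p0,x_scale=[.01,.01,1])
    p=q.x;b=np.radians(BR[1]);d=p[:2]-BR[0]
    print("tile",p.round(4),"res px",np.abs(q.fun).max().round(2),"in bridge mm:",round(1000*(d@[np.cos(b),np.sin(b)]),1),round(1000*(d@[-np.sin(b),np.cos(b)]),1),"dyaw",round(p[2]-BR[1],2))
    return p
E
python3 - <<'E'
from tp import *
f=grab_frame("top");g=grab_frame("scene")
o=(195,145);t=[(f,o,6,0,(142,170)),(f,o,6,1,(363,133)),(f,o,6,2,(390,303))]
tilepose(t)
o=(190,130);s=[(g,o,8,2,(472,508)),(g,o,8,1,(726,576)),(g,o,8,0,(808,284))]
tilepose(s);tilepose(t+s)
E
```

```text
tile [ 5.59700e-01  3.83000e-02 -7.92275e+01] res px 0.16 in bridge mm: -208.5 -3.4 dyaw 11.69
tile [ 5.60100e-01  3.76000e-02 -7.90961e+01] res px 0.62 in bridge mm: -207.9 -3.1 dyaw 11.82
tile [ 5.59900e-01  3.79000e-02 -7.91539e+01] res px 0.59 in bridge mm: -208.2 -3.2 dyaw 11.77
```

Emit:
jog_arm(increments=[{"tx": -1,"ty": 0,"tz": 0,"rx": 0,"ry": 0,"rz": 0},{"tx": -1,"ty": 0,"tz": 0,"rx": 0,"ry": 0,"rz": 0},{"tx": 0,"ty": 0,"tz": 2,"rx": 0,"ry": 0,"rz": 0},{"tx": 0,"ty": 0,"tz": 3,"rx": 0,"ry": 0,"rz": 0},{"tx": 0,"ty": 0,"tz": 3,"rx": 0,"ry": 0,"rz": 0},{"tx": 0,"ty": 0,"tz": 0,"rx": 0,"ry": 0,"rz": 0}])

```text
clock: 8.95
ee_pos: [0.4697, 0.0537, 0.2567]
eef_rot: [18.9, 89.7, 17.9]
contact_force: [-0.2, -0.4, 0.2]
gripper_width: 0.702
```

```bash
python3 - <<'E'
from st import *
s,R=st();print(s["joint_pos"].round(1))
E
```

```text
t 8.95 p [0.4697 0.0537 0.2567] x [ 0.006  0.002 -1.   ] yaw_y 88.96 F [-0.16 -0.42  0.21] w 0.702
[-24.9  21.1  13.  124.2  -8.1  35.1  82.8]
```

Emit:
jog_arm(increments=[{"tx": 0.77,"ty": 0.72,"tz": 0,"rx": 0,"ry": 0,"rz": -0.1307},{"tx": 0.77,"ty": 0.72,"tz": 0,"rx": 0,"ry": 0,"rz": -0.1307},{"tx": 0.77,"ty": 0.72,"tz": 0,"rx": 0,"ry": 0,"rz": -0.1307},{"tx": 0.77,"ty": 0.72,"tz": 0,"rx": 0,"ry": 0,"rz": -0.1307},{"tx": 0.77,"ty": 0.72,"tz": 0,"rx": 0,"ry": 0,"rz": -0.1307},{"tx": 0.77,"ty": 0.72,"tz": 0,"rx": 0,"ry": 0,"rz": -0.1307},{"tx": 0.77,"ty": 0.72,"tz": 0,"rx": 0,"ry": 0,"rz": -0.1307},{"tx": 0.77,"ty": 0.72,"tz": 0,"rx": 0,"ry": 0,"rz": -0.1307},{"tx": 0.77,"ty": 0.72,"tz": 0,"rx": 0,"ry": 0,"rz": -0.1307},{"tx": 0.77,"ty": 0.72,"tz": 0,"rx": 0,"ry": 0,"rz": -0.1307},{"tx": 0.77,"ty": 0.72,"tz": 0,"rx": 0,"ry": 0,"rz": -0.1307},{"tx": 0.77,"ty": 0.72,"tz": 0,"rx": 0,"ry": 0,"rz": -0.1307},{"tx": 0,"ty": 0,"tz": 0,"rx": 0,"ry": 0,"rz": 0},{"tx": 0,"ty": 0,"tz": 0,"rx": 0,"ry": 0,"rz": 0}])

```text
clock: 10.35
ee_pos: [0.5607, 0.1399, 0.253]
eef_rot: [-49.2, 89.9, -139.9]
contact_force: [0.2, 0.2, 0.8]
gripper_width: 0.699
```

```bash
python3 - <<'E'
from st import *
s,R=st()
f=grab_frame("top");crop(f,"pics/t7.png",195,145,130,85,6)
E
```

```text
t 10.35 p [0.5607 0.1399 0.253 ] x [-0.001 -0.001 -1.   ] yaw_y -0.68 F [0.16 0.18 0.79] w 0.699
```

View pics/t7.png

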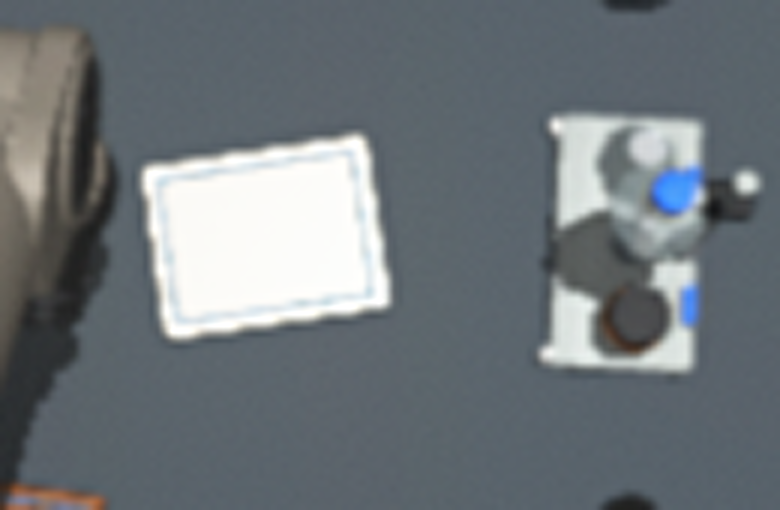

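Emit:
jog_arm(increments=[{"tx": 0,"ty": 0,"tz": -2.5,"rx": 0,"ry": 0,"rz": 0},{"tx": 0,"ty": 0,"tz": -2.5,"rx": 0,"ry": 0,"rz": 0},{"tx": 0,"ty": 0,"tz": -2,"rx": 0,"ry": 0,"rz": 0},{"tx": 0,"ty": 0,"tz": -0.9,"rx": 0,"ry": 0,"rz": 0},{"tx": 0,"ty": 0,"tz": 0,"rx": 0,"ry": 0,"rz": 0},{"tx": 0,"ty": -0.4,"tz": 0,"rx": 0,"ry": 0,"rz": 0},{"tx": 0,"ty": -0.4,"tz": 0,"rx": 0,"ry": 0,"rz": 0},{"tx": 0,"ty": -0.4,"tz": 0,"rx": 0,"ry": 0,"rz": 0},{"tx": 0,"ty": -0.3,"tz": 0,"rx": 0,"ry": 0,"rz": 0},{"tx": 0,"ty": -0.3,"tz": 0,"rx": 0,"ry": 0,"rz": 0},{"tx": 0,"ty": -0.3,"tz": 0,"rx": 0,"ry": 0,"rz": 0},{"tx": 0,"ty": -0.3,"tz": 0,"rx": 0,"ry": 0,"rz": 0},{"tx": 0,"ty": -0.3,"tz": 0,"rx": 0,"ry": 0,"rz": 0},{"tx": 0,"ty": -0.3,"tz": 0,"rx": 0,"ry": 0,"rz": 0},{"tx": 0,"ty": -0.3,"tz": 0,"rx": 0,"ry": 0,"rz": 0}])

```text
clock: 11.9
ee_pos: [0.5617, 0.107, 0.1747]
eef_rot: [124.8, 90.0, 33.9]
contact_force: [2.3, 3.4, 1.4]
gripper_width: 0.699
```

Emit:
jog_arm(increments=[{"tx": 0,"ty": -0.3,"tz": 0,"rx": 0,"ry": 0,"rz": 0},{"tx": 0,"ty": -0.3,"tz": 0,"rx": 0,"ry": 0,"rz": 0},{"tx": 0,"ty": -0.3,"tz": 0,"rx": 0,"ry": 0,"rz": 0},{"tx": 0,"ty": -0.3,"tz": 0,"rx": 0,"ry": 0,"rz": 0},{"tx": 0,"ty": -0.3,"tz": 0,"rx": 0,"ry": 0,"rz": 0},{"tx": 0,"ty": 0,"tz": 0,"rx": 0,"ry": 0,"rz": 0}])

```text
clock: 12.5
ee_pos: [0.5614, 0.0913, 0.1747]
eef_rot: [-30.2, 90.0, -121.1]
contact_force: [1.0, 0.1, 0.4]
gripper_width: 0.696
```

```bash
python3 - <<'E'
from st import *
s,R=st()
f=grab_frame("top");crop(f,"pics/t8.png",195,145,130,85,6)
g=grab_frame("scene");crop(g,"pics/s8.png",190,140,100,75,8)
E
```

```text
t 12.5 p [0.5614 0.0913 0.1747] x [-0.    -0.001 -1.   ] yaw_y -0.94 F [1.   0.1  0.36] w 0.696
```

View pics/t8.png

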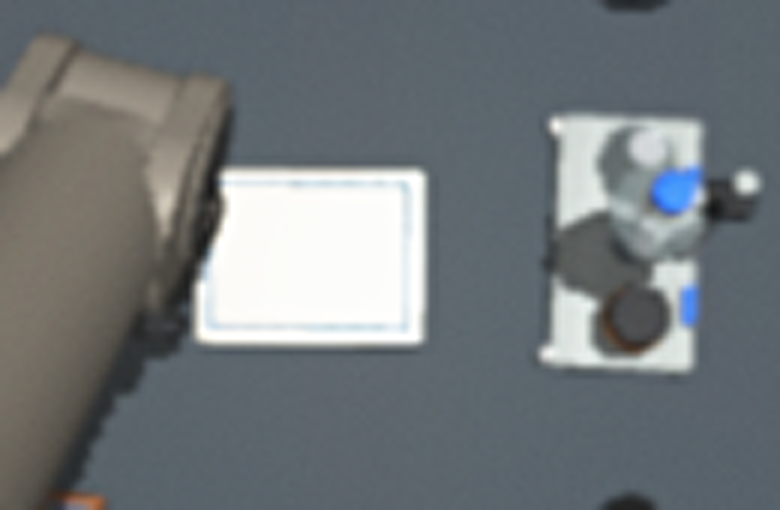

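View pics/s8.png

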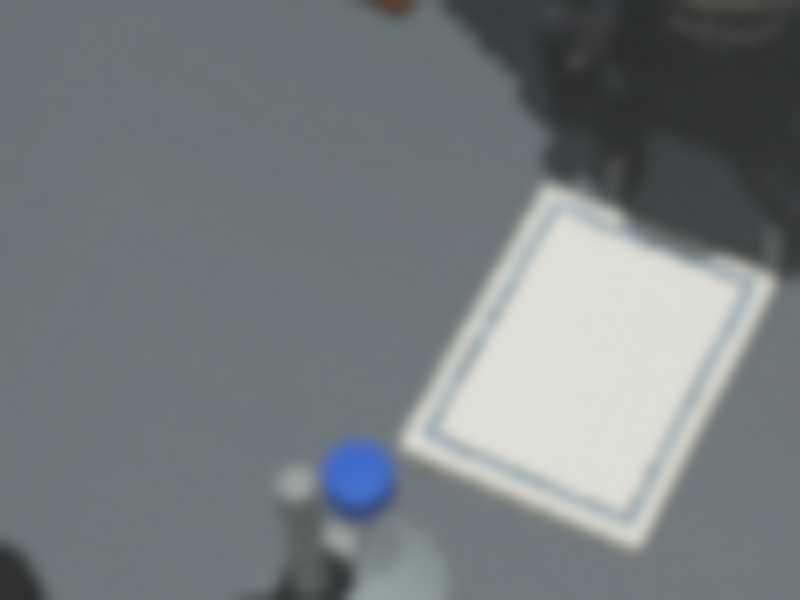

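The tile now looks flush with both fingers. In t8 its corners are (427,169), (425,346) and (196,343).

```bash
python3 - <<'E'
from tp import *
f=grab_frame("top");g=grab_frame("scene")
o=(195,145);t=[(f,o,6,3,(196,344)),(f,o,6,1,(428,168)),(f,o,6,2,(425,347))]
tilepose(t)
o=(190,140);s=[(g,o,8,2,(402,442)),(g,o,8,1,(636,552)),(g,o,8,0,(778,280)),(g,o,8,3,(548,182))]
tilepose(s);tilepose(t+s)
E
```

```text
tile [ 5.47900e-01  1.06000e-02 -8.90713e+01] res px 0.81 in bridge mm: -180.7 -14.8 dyaw 1.85
tile [ 5.51200e-01  1.11000e-02 -8.96296e+01] res px 0.56 in bridge mm: -181.3 -11.5 dyaw 1.29
tile [ 5.50000e-01  1.09000e-02 -8.95243e+01] res px 1.07 in bridge mm: -181.1 -12.7 dyaw 1.4
```

The tile is square but about 12 mm to the low side (bridge y≈-12.5). I'll keep pushing on a slight diagonal so finger friction carries it back.

Emit:
jog_arm(increments=[{"tx": 0.06,"ty": -0.3,"tz": 0,"rx": 0,"ry": 0,"rz": 0},{"tx": 0.06,"ty": -0.3,"tz": 0,"rx": 0,"ry": 0,"rz": 0},{"tx": 0.06,"ty": -0.3,"tz": 0,"rx": 0,"ry": 0,"rz": 0},{"tx": 0.06,"ty": -0.3,"tz": 0,"rx": 0,"ry": 0,"rz": 0},{"tx": 0.06,"ty": -0.3,"tz": 0,"rx": 0,"ry": 0,"rz": 0},{"tx": 0.06,"ty": -0.3,"tz": 0,"rx": 0,"ry": 0,"rz": 0},{"tx": 0.06,"ty": -0.3,"tz": 0,"rx": 0,"ry": 0,"rz": 0},{"tx": 0.06,"ty": -0.3,"tz": 0,"rx": 0,"ry": 0,"rz": 0},{"tx": 0.06,"ty": -0.3,"tz": 0,"rx": 0,"ry": 0,"rz": 0},{"tx": 0.06,"ty": -0.3,"tz": 0,"rx": 0,"ry": 0,"rz": 0}])

```text
clock: 13.7
ee_pos: [0.5676, 0.0618, 0.1747]
eef_rot: [-46.2, 90.0, -137.1]
contact_force: [-0.2, 1.6, -1.3]
gripper_width: 0.699
```

```bash
python3 - <<'E'
from st import *
s,R=st()
f=grab_frame("top");crop(f,"pics/t9.png",220,155,100,65,8)
g=grab_frame("scene");crop(g,"pics/s9.png",190,150,100,75,8)
E
```

```text
t 13.7 p [0.5676 0.0618 0.1747] x [-0. -0. -1.] yaw_y -0.88 F [-0.19  1.58 -1.34] w 0.699
```

View pics/t9.png

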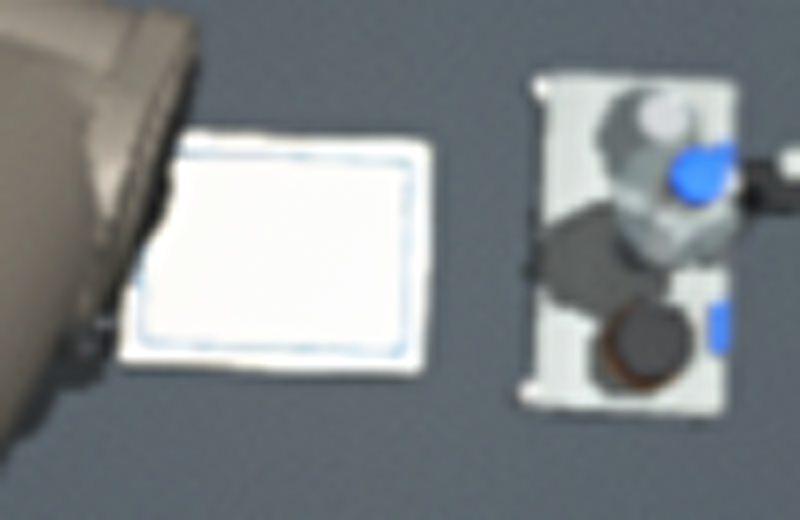

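View pics/s9.png

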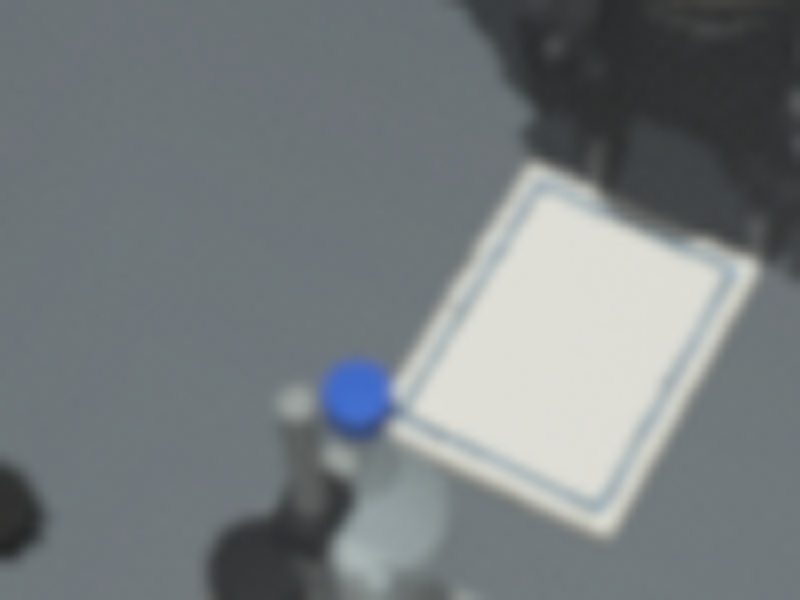

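```bash
python3 - <<'E'
from tp import *
f=grab_frame("top");g=grab_frame("scene")
o=(220,155);t=[(f,o,8,3,(119,361)),(f,o,8,1,(433,138)),(f,o,8,2,(423,376))]
tilepose(t)
o=(190,150);s=[(g,o,8,1,(608,540)),(g,o,8,0,(761,264)),(g,o,8,3,(530,160))]
tilepose(s);tilepose(t+s)
E
```

```text
tile [ 5.53800e-01 -1.53000e-02 -9.09303e+01] res px 0.73 in bridge mm: -154.9 -8.5 dyaw -0.01
tile [ 5.55000e-01 -1.76000e-02 -9.09977e+01] res px 0.2 in bridge mm: -152.7 -7.2 dyaw -0.08
tile [ 5.54400e-01 -1.64000e-02 -9.12182e+01] res px 0.72 in bridge mm: -153.8 -7.8 dyaw -0.3
```

Square and following well, at bridge y≈-8. I'll carry on with the same diagonal.

Emit:
jog_arm(increments=[{"tx": 0.06,"ty": -0.3,"tz": 0,"rx": 0,"ry": 0,"rz": 0},{"tx": 0.06,"ty": -0.3,"tz": 0,"rx": 0,"ry": 0,"rz": 0},{"tx": 0.06,"ty": -0.3,"tz": 0,"rx": 0,"ry": 0,"rz": 0},{"tx": 0.06,"ty": -0.3,"tz": 0,"rx": 0,"ry": 0,"rz": 0},{"tx": 0.06,"ty": -0.3,"tz": 0,"rx": 0,"ry": 0,"rz": 0},{"tx": 0.06,"ty": -0.3,"tz": 0,"rx": 0,"ry": 0,"rz": 0},{"tx": 0.06,"ty": -0.3,"tz": 0,"rx": 0,"ry": 0,"rz": 0},{"tx": 0.06,"ty": -0.3,"tz": 0,"rx": 0,"ry": 0,"rz": 0},{"tx": 0.06,"ty": -0.3,"tz": 0,"rx": 0,"ry": 0,"rz": 0},{"tx": 0.06,"ty": -0.3,"tz": 0,"rx": 0,"ry": 0,"rz": 0}])

```text
clock: 14.9
ee_pos: [0.5736, 0.0319, 0.1747]
eef_rot: [173.9, 90.0, 83.0]
contact_force: [-0.4, 2.4, 1.0]
gripper_width: 0.701
```

```bash
python3 - <<'E'
from st import *
s,R=st()
f=grab_frame("top");crop(f,"pics/t10.png",220,155,100,65,8)
g=grab_frame("scene");crop(g,"pics/s10.png",180,160,100,75,8)
E
```

```text
t 14.9 p [0.5736 0.0319 0.1747] x [ 0.  0. -1.] yaw_y -0.88 F [-0.38  2.4   0.98] w 0.701
```

View pics/t10.png

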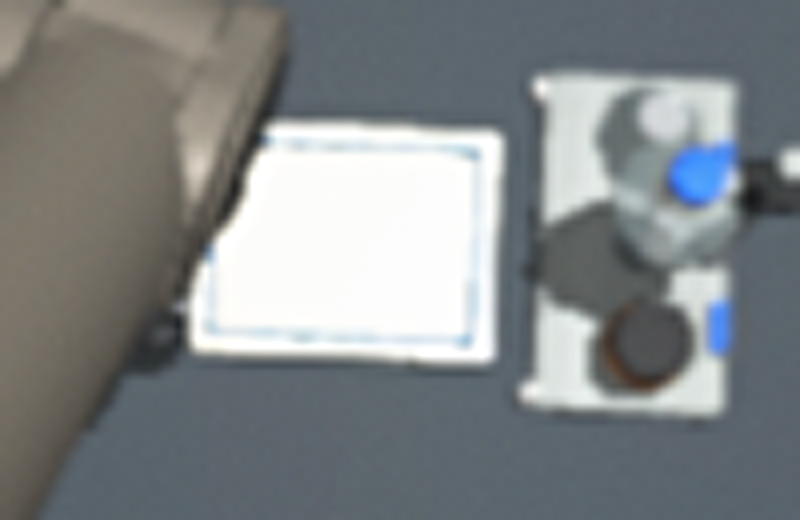

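View pics/s10.png

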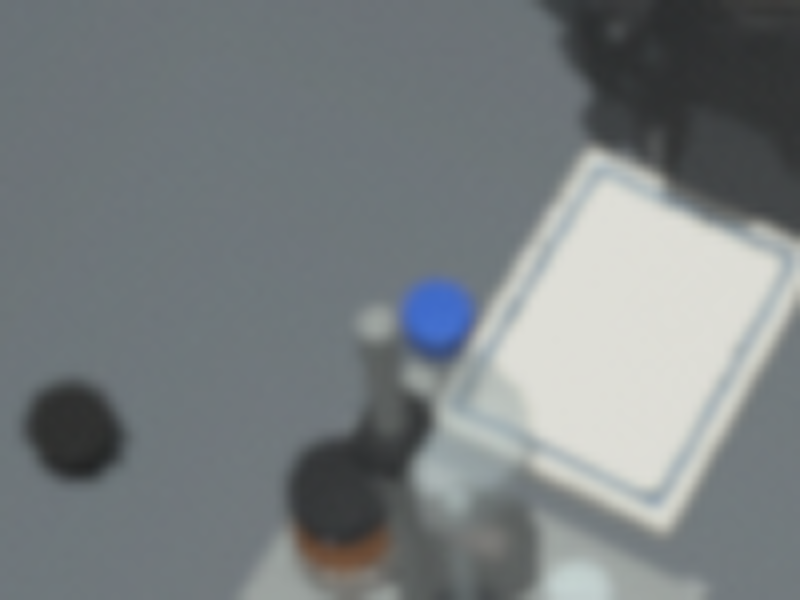

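In t10 the tile's front edge (rows 132–362, centre 247) is about 8 crop px, or 3 mm, below the bridge centreline (about 239). A little more diagonal, then straight in.

Emit:
jog_arm(increments=[{"tx": 0.06,"ty": -0.3,"tz": 0,"rx": 0,"ry": 0,"rz": 0},{"tx": 0.06,"ty": -0.3,"tz": 0,"rx": 0,"ry": 0,"rz": 0},{"tx": 0.06,"ty": -0.3,"tz": 0,"rx": 0,"ry": 0,"rz": 0},{"tx": 0.06,"ty": -0.3,"tz": 0,"rx": 0,"ry": 0,"rz": 0},{"tx": 0,"ty": -0.3,"tz": 0,"rx": 0,"ry": 0,"rz": 0},{"tx": 0,"ty": -0.3,"tz": 0,"rx": 0,"ry": 0,"rz": 0},{"tx": 0,"ty": -0.3,"tz": 0,"rx": 0,"ry": 0,"rz": 0},{"tx": -0.01,"ty": -0.3,"tz": 0,"rx": 0,"ry": 0,"rz": 0},{"tx": 0,"ty": -0.3,"tz": 0,"rx": 0,"ry": 0,"rz": 0},{"tx": -0.01,"ty": -0.3,"tz": 0,"rx": 0,"ry": 0,"rz": 0},{"tx": 0,"ty": -0.3,"tz": 0,"rx": 0,"ry": 0,"rz": 0},{"tx": -0.01,"ty": -0.3,"tz": 0,"rx": 0,"ry": 0,"rz": 0}])

```text
clock: 16.2
ee_pos: [0.5757, -0.0041, 0.1747]
eef_rot: [94.3, 90.0, 3.5]
contact_force: [0.5, 2.5, -0.0]
gripper_width: 0.701
```

```bash
python3 - <<'E'
from st import *
s,R=st()
f=grab_frame("top");crop(f,"pics/t11.png",220,155,100,65,8)
g=grab_frame("scene");crop(g,"pics/s11.png",180,160,100,85,7)
E
```

```text
t 16.2 p [ 0.5757 -0.0041  0.1747] x [ 0.  0. -1.] yaw_y -0.88 F [ 0.49  2.48 -0.03] w 0.701
```

View pics/t11.png

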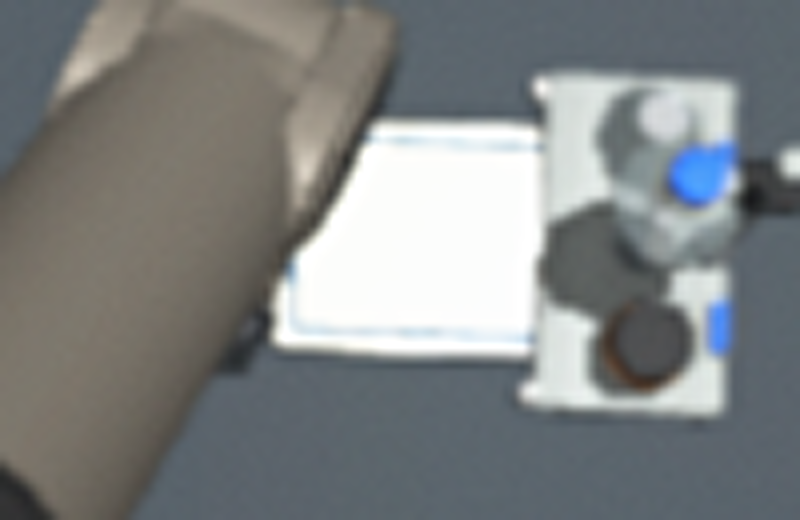

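View pics/s11.png

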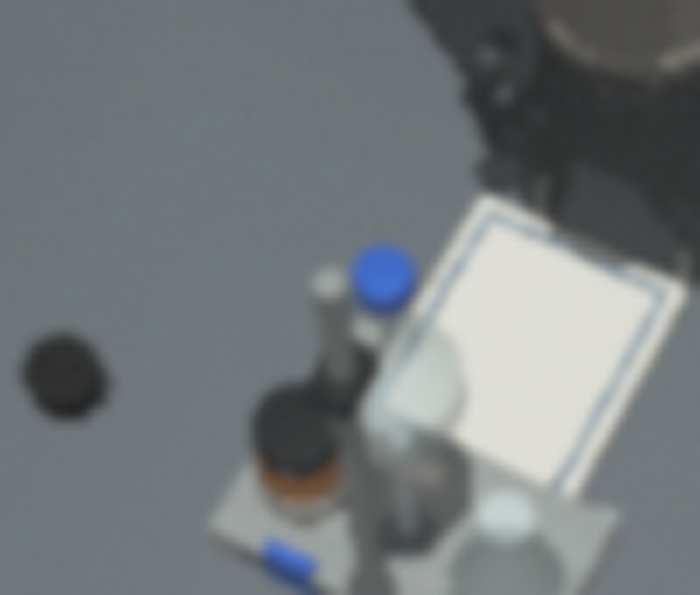

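Emit:
jog_arm(increments=[{"tx": 0,"ty": -0.3,"tz": 0,"rx": 0,"ry": 0,"rz": 0},{"tx": -0.01,"ty": -0.3,"tz": 0,"rx": 0,"ry": 0,"rz": 0},{"tx": 0,"ty": -0.3,"tz": 0,"rx": 0,"ry": 0,"rz": 0},{"tx": -0.01,"ty": -0.3,"tz": 0,"rx": 0,"ry": 0,"rz": 0},{"tx": 0,"ty": -0.3,"tz": 0,"rx": 0,"ry": 0,"rz": 0},{"tx": -0.01,"ty": -0.3,"tz": 0,"rx": 0,"ry": 0,"rz": 0},{"tx": 0,"ty": -0.3,"tz": 0,"rx": 0,"ry": 0,"rz": 0},{"tx": -0.01,"ty": -0.3,"tz": 0,"rx": 0,"ry": 0,"rz": 0},{"tx": 0,"ty": -0.3,"tz": 0,"rx": 0,"ry": 0,"rz": 0},{"tx": -0.01,"ty": -0.3,"tz": 0,"rx": 0,"ry": 0,"rz": 0},{"tx": 0,"ty": -0.3,"tz": 0,"rx": 0,"ry": 0,"rz": 0},{"tx": -0.01,"ty": -0.3,"tz": 0,"rx": 0,"ry": 0,"rz": 0},{"tx": 0,"ty": -0.3,"tz": 0,"rx": 0,"ry": 0,"rz": 0},{"tx": -0.01,"ty": -0.3,"tz": 0,"rx": 0,"ry": 0,"rz": 0},{"tx": 0,"ty": -0.3,"tz": 0,"rx": 0,"ry": 0,"rz": 0}])

```text
clock: 17.8
ee_pos: [0.5749, -0.0491, 0.1747]
eef_rot: [12.2, 90.0, -78.7]
contact_force: [0.2, 1.9, 0.5]
gripper_width: 0.7
```

```bash
python3 - <<'E'
from st import *
s,R=st()
f=grab_frame("top");crop(f,"pics/t12.png",220,155,100,65,8)
g=grab_frame("scene");crop(g,"pics/s12.png",180,160,100,85,7)
E
```

```text
t 17.8 p [ 0.5749 -0.0491  0.1747] x [ 0. -0. -1.] yaw_y -0.88 F [0.2  1.94 0.45] w 0.7
```

View pics/t12.png

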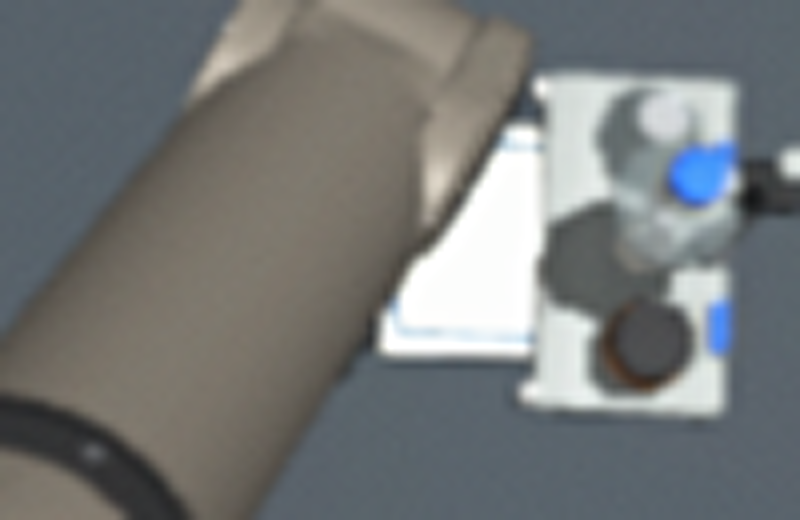

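View pics/s12.png

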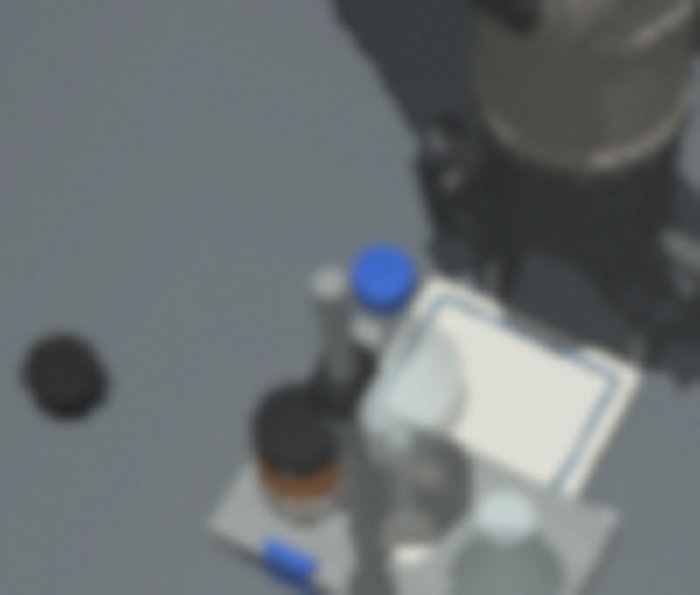

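Good. I'll make the final approach slowly and watch the force.

Emit:
jog_arm(increments=[{"tx": 0,"ty": -0.2,"tz": 0,"rx": 0,"ry": 0,"rz": 0},{"tx": 0,"ty": -0.2,"tz": 0,"rx": 0,"ry": 0,"rz": 0},{"tx": -0.01,"ty": -0.2,"tz": 0,"rx": 0,"ry": 0,"rz": 0},{"tx": 0,"ty": -0.2,"tz": 0,"rx": 0,"ry": 0,"rz": 0},{"tx": 0,"ty": -0.2,"tz": 0,"rx": 0,"ry": 0,"rz": 0}])

```text
clock: 18.4
ee_pos: [0.5749, -0.059, 0.1747]
eef_rot: [-172.1, 90.0, 97.0]
contact_force: [-0.4, 2.9, 0.7]
gripper_width: 0.705
```

Emit:
jog_arm(increments=[{"tx": 0,"ty": -0.1,"tz": 0,"rx": 0,"ry": 0,"rz": 0},{"tx": 0,"ty": -0.1,"tz": 0,"rx": 0,"ry": 0,"rz": 0}])

```text
clock: 18.6
ee_pos: [0.5749, -0.061, 0.1747]
eef_rot: [-144.0, 90.0, 125.1]
contact_force: [-0.3, 2.4, 0.4]
gripper_width: 0.699
```

Emit:
jog_arm(increments=[{"tx": 0,"ty": -0.1,"tz": 0,"rx": 0,"ry": 0,"rz": 0},{"tx": 0,"ty": -0.1,"tz": 0,"rx": 0,"ry": 0,"rz": 0}])

```text
clock: 18.8
ee_pos: [0.5749, -0.0621, 0.1747]
eef_rot: [-166.4, 89.9, 102.7]
contact_force: [-0.8, 6.5, 2.7]
gripper_width: 0.696
```

Emit:
jog_arm(increments=[{"tx": 0,"ty": -0.1,"tz": 0,"rx": 0,"ry": 0,"rz": 0},{"tx": 0,"ty": 0,"tz": 0,"rx": 0,"ry": 0,"rz": 0}])

```text
clock: 19.0
ee_pos: [0.5751, -0.0624, 0.1747]
eef_rot: [-172.4, 89.9, 96.7]
contact_force: [0.4, 6.5, 1.4]
gripper_width: 0.698
```

Emit:
jog_arm(increments=[{"tx": 0,"ty": -0.05,"tz": 0,"rx": 0,"ry": 0,"rz": 0},{"tx": 0,"ty": 0,"tz": 0,"rx": 0,"ry": 0,"rz": 0}])

```text
clock: 19.2
ee_pos: [0.5751, -0.0625, 0.1747]
eef_rot: [-170.3, 89.8, 98.9]
contact_force: [-0.3, 6.5, 1.9]
gripper_width: 0.696
```

Emit:
jog_arm(increments=[{"tx": 0,"ty": -0.1,"tz": 0,"rx": 0,"ry": 0,"rz": 0},{"tx": 0,"ty": -0.1,"tz": 0,"rx": 0,"ry": 0,"rz": 0},{"tx": 0,"ty": 0,"tz": 0,"rx": 0,"ry": 0,"rz": 0}])

```text
clock: 19.5
ee_pos: [0.5753, -0.0631, 0.1746]
eef_rot: [-171.7, 89.7, 97.5]
contact_force: [0.4, 11.5, 3.2]
gripper_width: 0.702
```

```bash
python3 - <<'E'
from st import *
s,R=st()
f=grab_frame("top");crop(f,"pics/t13.png",220,155,100,65,8)
g=grab_frame("scene");crop(g,"pics/s13.png",180,160,100,85,7)
E
```

```text
t 19.5 p [ 0.5753 -0.0631  0.1746] x [-0.001  0.005 -1.   ] yaw_y -0.76 F [ 0.44 11.46  3.25] w 0.702
```

View pics/s13.png

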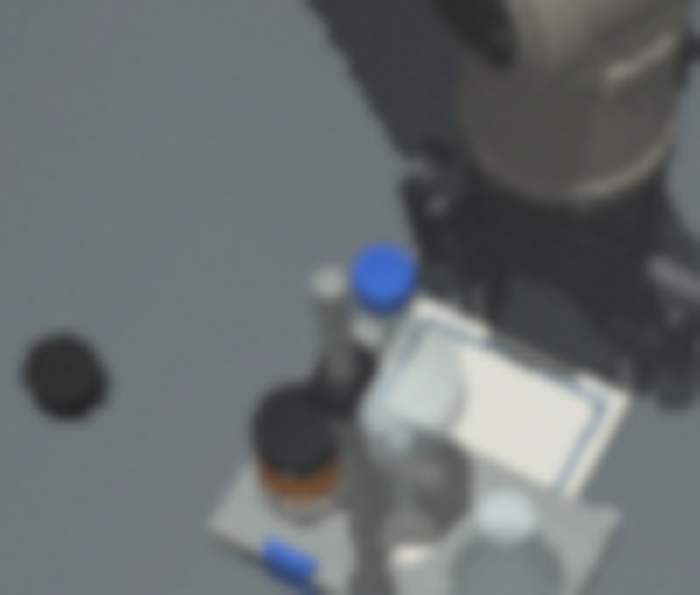

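Firm against the stops: 11 N with almost no travel. I'll back straight off, lift, and move away to check.

Emit:
jog_arm(increments=[{"tx": 0,"ty": 0.3,"tz": 0,"rx": 0,"ry": 0,"rz": 0},{"tx": 0,"ty": 0.5,"tz": 0,"rx": 0,"ry": 0,"rz": 0},{"tx": 0,"ty": 1,"tz": 0,"rx": 0,"ry": 0,"rz": 0},{"tx": 0,"ty": 2,"tz": 0,"rx": 0,"ry": 0,"rz": 0},{"tx": 0,"ty": 2,"tz": 2,"rx": 0,"ry": 0,"rz": 0},{"tx": 0,"ty": 3,"tz": 3,"rx": 0,"ry": 0,"rz": 0},{"tx": 0,"ty": 3,"tz": 3,"rx": 0,"ry": 0,"rz": 0},{"tx": 0,"ty": 3,"tz": 3,"rx": 0,"ry": 0,"rz": 0},{"tx": 0,"ty": 3,"tz": 3,"rx": 0,"ry": 0,"rz": 0},{"tx": 0,"ty": 3,"tz": 0,"rx": 0,"ry": 0,"rz": 0},{"tx": 0,"ty": 3,"tz": 0,"rx": 0,"ry": 0,"rz": 0},{"tx": 0,"ty": 0,"tz": 0,"rx": 0,"ry": 0,"rz": 0},{"tx": 0,"ty": 0,"tz": 0,"rx": 0,"ry": 0,"rz": 0}])

```text
clock: 20.9
ee_pos: [0.5745, 0.1723, 0.3145]
eef_rot: [-10.3, 90.0, -101.1]
contact_force: [0.4, -0.2, -0.4]
gripper_width: 0.703
```

```bash
python3 - <<'E'
from st import *
s,R=st()
f=grab_frame("top");crop(f,"pics/t14.png",250,155,70,55,10)
cv2.imwrite("pics/top14.png",cv2.resize(f["image"][:,:,::-1],(800,600)))
g=grab_frame("scene");crop(g,"pics/s14.png",200,180,80,60,10)
E
```

```text
t 20.9 p [0.5745 0.1723 0.3145] x [-0.    -0.001 -1.   ] yaw_y -0.79 F [ 0.45 -0.2  -0.41] w 0.703
```

View pics/t14.png

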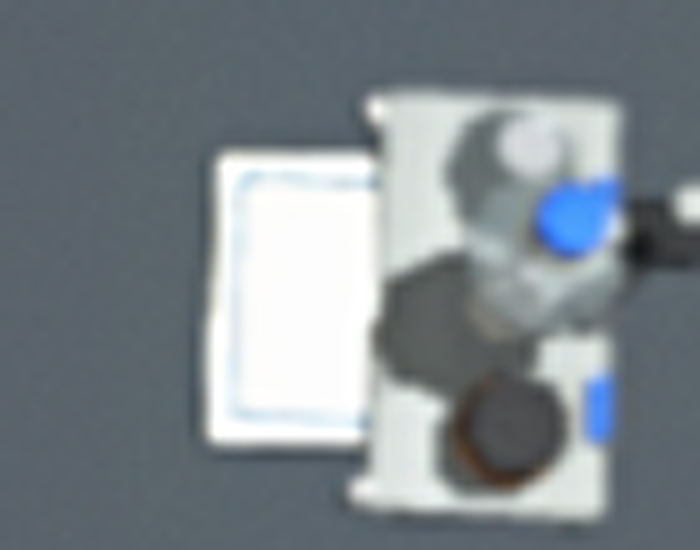

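View pics/s14.png

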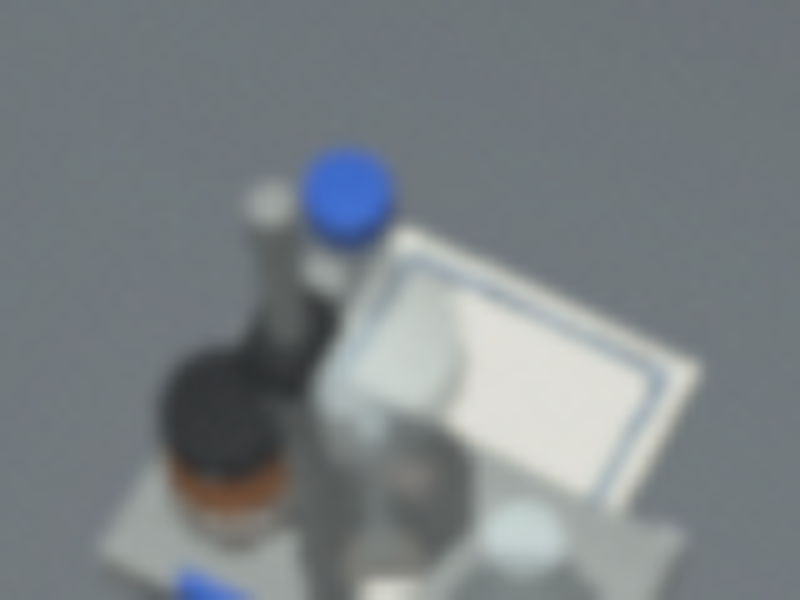

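View pics/top14.png

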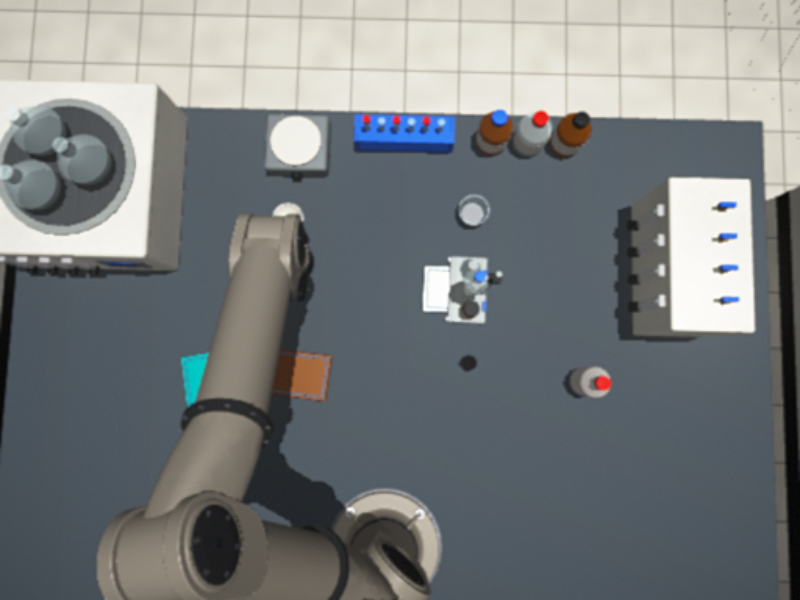

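```bash
python3 - <<'E'
from tp import *
f=grab_frame("top");g=grab_frame("scene")
o=(250,155);t=[(f,o,10,0,(216,151)),(f,o,10,3,(206,447))]
p0=(.56,-.14,-91)
tilepose(t,p0)
o=(200,180);s=[(g,o,10,0,(703,370)),(g,o,10,3,(403,223))]
tilepose(s,p0);tilepose(t+s,p0)
E
```

```text
tile [  0.56    -0.1375 -90.6091] res px 0.57 in bridge mm: -32.8 -0.3 dyaw 0.31
tile [  0.5624  -0.1404 -91.6999] res px 0.1 in bridge mm: -30.0 2.1 dyaw -0.78
tile [  0.5613  -0.139  -91.2329] res px 1.14 in bridge mm: -31.3 1.0 dyaw -0.31
```

The images put the tile at bridge x≈-31.3 mm, y≈+1 mm, within 1° of square, with all bystanders in place. I'm handing in.

```bash
python3 -c "
from workcell import *
print(finish_job())"
```

```text
the job is handed in; nothing more can be done
None
```

The white tile is under the bridge against both blue stops, and the job was handed in at about 21 s. No verdict is reported.

**What I did:**
1. I pushed the tile's long side with two fingertips to turn it and bring it across.
2. I pushed it narrow end first from behind, which squared it up. Finger friction dragged it about 9 mm sideways, and a slight diagonal push corrected that.
3. I slid it straight in until the stops held it at about 11 N with almost no more travel, then backed off and lifted clear.

**Last checks:**

| Check | Result |
|---|---|
| Tile centre, bridge x | about -31.3 mm (target -31) |
| Tile centre, bridge y | about +1 mm |
| Square to bridge | about -0.3° |
| Hand | at z = 0.31 m, no contact force |

- **Camera agreement:** the two views differed by about 3 mm in position and 1° in angle, but both readings were within tolerance.
- **Bystanders:** in the last pictures those I could see looked upright and where they started. In the final full top view the arm hid the timer and part of the dish, so I couldn't confirm those two there. The hand only worked near them on the way in and when backing away, and no contact force showed up.
- **Failed step:** the first two move calls were refused for incomplete rows, before anything had moved.

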